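# Lock the laboratory balance for transport with its quarter-turn toggle

## Task

Lock the balance for transport: take the red transit toggle from its wooden parking block, pass its cross-bar down through the slot of the steel lock plate on the balance, push it in against the spring, turn it a quarter turn and let the spring lift it into its seat so that it holds, then let go. The lock plate floats sideways, so feel for the slot and never force it; keep off the weighing pan and leave the bottle, flask and brass weight where they stand.

Things in the scene. Friction and masses are not known exactly. Their poses are not given: they have to be found in the camera images.
- toggle: Red and steel transit toggle, 63 mm long, 80 g, upright in the block at the start. Origin at the centre of its cross-bar's underside, z up along the stem. Steel cross-bar 30 (along x) x 8 (y) x 7 mm high; round steel stem 8 mm thick up to z = 26 mm; red collar 24 mm across, z = 26 to 29 mm; then the handle. A half turn makes no difference.
- handle (a point): Middle of the toggle's red plastic wing handle, 46 mm above the toggle's origin: 26 (along x) x 14 (along y) x 34 mm high, in line with the cross-bar; grip it across its 14 mm, firmly enough to push and hold 12 N along the stem.
- block: Fixed wooden parking block 100 x 75 x 36 mm high, origin under its centre. A pocket 36 (along x) x 13 (along y) mm, 31 mm deep, in the middle of its top holds the toggle, whose collar rests on the top (the cross-bar's underside is then 10 mm above the bench). Lift the toggle straight out.
- balance: Fixed white laboratory balance 240 (x) x 200 (y) mm, deck 70 mm above the bench, origin under its centre, the black and green display at its front (-x) and the steel pan at its back (+x).
- lock (a point): Point on top of the steel lock plate (64 x 120 x 9 mm thick, top 72 mm above the bench), axes as the balance's. Its slot, 38 mm long along x, 11 mm wide along y, goes right through. The plate floats: the slot's centre sits anywhere within 12 mm either side of this point along y (not along x), held by about 12 N of friction; where it sits is not measured.
- plunger (a point): Top of the spring plunger at rest, 8 mm under the point lock, 40 mm across, floating with the plate. It pushes up with 4 N at first touch plus 0.5 N per mm, and bottoms hard after 16 mm (12 N). The cross-bar can turn, either way round, once its top is deeper than 9 mm below the plate's top (underside deeper than 16 mm, about 8 N on the plunger).
- seat (a point): Where the cross-bar's underside is when seated: 12 mm under the point lock (floating with the plate). A groove 13 mm wide under the plate, square to the slot, takes the turned cross-bar; the plunger lifts it in until the bar's top is 5 mm below the plate's top, and keeps it up with 6 N. Unless the bar lies within about 0.15 rad of square and 2.5 mm of the slot's centre along x it stays 4 mm lower, unseated.
- pan: Round steel weighing pan of the balance, 84 mm across, its top 14 mm above the deck, 115 mm behind the lock point along the balance's x; origin at the deck under its centre. Not to be touched.
- amber_bottle: Bystander: brown glass bottle 64 mm across, 140 mm high, origin under its centre.
- flask: Bystander: conical glass flask 72 mm across, 103 mm high, origin under its centre.
- weight: Bystander: brass calibration weight 30 mm across, 43 mm high, origin under its centre.
Mind the look-alikes: they are no part of the job. What is meant by the toggle is not blue or pink, and is the smaller of those in its own colour.

How it is judged:
On the way:
1. the cross-bar, in line with the slot, has been pushed down through it, its underside at least 15 mm below the plate's top (z of toggle in the frame of lock below -0.015 m and horizontal distance between toggle and lock below 0.018 m and angle between the x axis of toggle and the x axis of lock, either way round below 0.3 rad), for 0.1 s.
At the end, for the whole second after the job is handed in: The toggle stands upright (within 0.15 rad) in the lock plate, its cross-bar caught in the groove under the plate (underside 9.5 to 14 mm below the plate's top, within 18 mm of the lock point sideways), turned at least 1.3 rad from the line of the slot, at rest and released (z of toggle in the frame of lock between -0.014 and -0.0095 m and horizontal distance between toggle and lock below 0.018 m and angle between the x axis of toggle and the x axis of lock, either way round above 1.3 rad and angle between toggle's own z axis and vertical below 0.15 rad and linear speed of toggle below 0.02 m/s and contact force between the fingers and toggle below 0.2 N); the robot touches nothing.
It fails at once if the toggle is forced: more than 40 N between toggle and balance (contact force between toggle and balance above 40 N).
It fails at once if the weighing pan is touched with more than 2 N (contact force between anything else and pan above 2 N).
It fails at once if the bottle, flask or weight is moved more than 20 mm (distance of any of amber_bottle, flask, weight from where it was at the start of the episode above 0.02 m).
It also fails if it takes over 67 s, if anything falls off the work surface, if the arm or the gripper's body presses on something with over 40 N, if the wrist force passes 120 N, or if a joint passes its speed limit or range.

## Robot

A 6-joint arm with a two-finger parallel gripper is mounted at the origin on the work surface. World frame = base frame: x ahead of the robot, y to its left, z up, the work surface at z = 0. Lengths are in m, angles in rad, forces in N, time in s.
With the tool pointing down it reaches from about 0.425 to 0.925 m from the base axis. Payload 12.5 kg.
Tool frame: the origin (TCP) lies at the very end of the fingers, on their centre line; the grasp point (between the pads) lies 19 mm behind it; z points along the fingers, y is the line along which they close (so a half turn about z gives the same grasp; the last joint's range is limited). The gripper opens to 85 mm and grips with 20 to 120 N. Pads are 22 mm wide; open, the fingers measure 114 mm over their backs; the gripper's body (76 mm by 85 mm) begins 54 mm behind the grasp point. The pads swing forward as they close: fully open they stand 13 mm farther back than shut.
Start: joints at [-1.352, 0.491, 1.559, -0, 1.092, -0.106], TCP at [0.199, -0.592, 0.231] pointing down, gripper open.
Joint ranges: [-3.1, 3.1], [-0.84, 2.19], [0.05, 2.79], [-1.13, 4.28], [0.06, 2.93], [-2.69, 2.69]. Speed limits (rad/s): [2.22, 2.22, 2.79, 3.14, 3.14, 3.14].

## Interface

Orientations are given as a unit quaternion [w, x, y, z].
In Python, from workcell import r, viewer, order gives the robot as it stands.
- The arm moves only by the tool step_arm, never from a script. Its argument "steps" is a list of rows, each an object of numbers: "tx", "ty", "tz": the shift along the tool's x, y, z in m; "spin": the turn about the tool's z in degrees. A call has exactly 5 rows; each row shifts and turns the commanded pose from where the row before left it, along the tool's axes as they then stand; what a row does not reach is not made up. A row lasts 1/10 s, in which the tool goes at most 50 mm and 8.59 degrees, less where a joint would pass 70% of its speed; a pose out of reach is approached as far as the arm can. A call is refused whole if a number of a shift passes 0.05 or a number of a turn 8.59, either way. A call with a gripper value outside its range is refused whole. "gripper" is the finger opening in m, from 0 to 0.0854, set as the call begins (left out, the last holds). The fingers move at their own pace and stop on an object; "squeeze" is the grip in N (left out, the last holds). Time passes only in rows, so rows that do not move let the fingers close, or fill a call up. It gives the time, the measured TCP pose, the force, the opening and the grip force at its end, in the units of the state.
- r.read_state(): the state, without advancing time (a new reading comes with each control period).
- viewer.capture(name): name is "scene" or "top" or "wrist"; returns (picture, depth): 480x640x3 uint8, red, green, blue; 480x640 float32, m along the optical axis (not along the pixel's ray), 0 where there is no reading.
- viewer.camera_model(name): a dict with "fx", "fy", "cx", "cy" (pixels), "distortion" ([k1, k2, p1, p2, k3] as OpenCV has them; the pictures are not rectified), "extrinsics" (4x4, takes a point from world to camera coordinates); the wrist camera has in their place "mount" (4x4, takes a point from camera to tool coordinates, whose origin is the TCP and whose axes are the flange's). Camera axes: x right, y down, z forward; pixel columns grow to the right and rows downward; lengths in m; the calibration is good to about 2 mm. A picture is of the moment at which its call begins: read the wrist's pose just before it. camera_model takes no time and is no camera call.
- order.hand_in(): hands the job in; it is judged then, once.
The state is a dict: "t": time; "joint_pos": joint angles; "qvel": joint speeds; "joint_efforts": joint torques, N m; "eef_pos": TCP position; "orientation": TCP orientation; "ft_force": force on the tool from outside, world axes, zero at the start; "moment": the same for the moment, N m; "finger_gap": opening from 0.0 (shut) to 1.0 (fully open); "grasp_force": force on a finger pad.
Only numpy, scipy, OpenCV 4.12 (cv2) and the standard library are available. Lean on these libraries where they do the work, as an engineer would, in place of code of your own. Each camera call takes 0.05 s, during which the arm holds its last target. There are 200 camera calls.

## Working session

There is one attempt and no reset: what is moved stays moved. The work goes in short steps, Python scripts to look and compute and a tool call to move; the robot and the scene stay as the last step left them, time stands still between calls to the robot, and variables do not carry over. Pictures are saved under pics/ and viewed, at most 10 in all, crops included, and the job is handed in when it is done.

Besides the shell and the picture viewer there is one more tool, called after "Call:" in YAML: its name, and indented under it one key for each argument. step_arm: Moves the arm, as the interface text tells. Its arguments: {"type":"object","properties":{"steps":{"type":"array","items":{"type":"object","properties":{"tx":{"type":"number"},"ty":{"type":"number"},"tz":{"type":"number"},"spin":{"type":"number"}}}},"gripper":{"type":"number"},"squeeze":{"type":"number"}},"required":["steps"]}

```bash
mkdir -p pics; ls
python3 - <<'E'
from workcell import r, viewer, order
import cv2,pickle,numpy as np
s=r.read_state();print(s)
d={}
for n in("scene","top"):
    p,z=viewer.capture(n);d[n]=(p,z,viewer.camera_model(n));cv2.imwrite(f"pics/{n}.png",p[...,::-1])
    print(n,d[n][2])
pickle.dump(d,open("d.pkl","wb"))
print(viewer.camera_model("wrist"))
E
```

```text
pics
{'t': 0.0, 'joint_pos': array([-1.35160824e+00,  4.91582071e-01,  1.55949526e+00,  4.59921111e-07,
        1.09167877e+00, -1.05583971e-01]), 'qvel': array([-2.70841965e-04,  1.92698536e-04, -1.79299830e-03,  1.92347055e-05,
       -5.82592201e-04,  1.08369047e-03]), 'joint_efforts': array([-4.38528208e-03, -6.18457103e+01, -2.61597097e+01, -2.55749273e-04,
        3.99042023e-03,  3.74792387e-05]), 'eef_pos': array([ 0.19941133, -0.59207975,  0.23069797]), 'orientation': array([-5.80798096e-04,  9.86844186e-01,  1.61673173e-01, -3.28217196e-05]), 'ft_force': array([0.70388335, 0.14796757, 0.44451046]), 'moment': array([-0.0214137 ,  0.03996302,  0.01570709]), 'grasp_force': 0.0, 'finger_gap': 0.9994030480596824}
scene {'fx': 588.6140326652466, 'fy': 588.6140326652466, 'cx': 322.3267758357451, 'cy': 242.9130552664716, 'distortion': array([-0.04882556,  0.        ,  0.        ,  0.        ,  0.        ]), 'extrinsics': array([[ 0.50952848,  0.86037729, -0.01147358, -0.41250713],
       [ 0.57017246, -0.3475913 , -0.74436796, -0.23063696],
       [-0.6444254 ,  0.37273475, -0.6676
[... 373 characters left out ...]
0.02148568, -0.13608747,  0.57384593],
       [ 0.13630453, -0.00897693, -0.99062631,  0.96348908],
       [ 0.        ,  0.        ,  0.        ,  1.        ]])}
{'fx': 380.34845511056017, 'fy': 380.34845511056017, 'cx': 321.3939050979446, 'cy': 243.51051810118423, 'distortion': array([-0.0252833,  0.       ,  0.       ,  0.       ,  0.       ]), 'mount': array([[ 8.11360940e-05, -9.56386258e-01, -2.92104978e-01,
         7.37093359e-02],
       [ 9.99999994e-01,  9.84738414e-05, -4.46515335e-05,
        -6.00412457e-04],
       [ 7.14688123e-05, -2.92104972e-01,  9.56386261e-01,
        -1.42555571e-01],
       [ 0.00000000e+00,  0.00000000e+00,  0.00000000e+00,
         1.00000000e+00]])}
```

View pics/top.png

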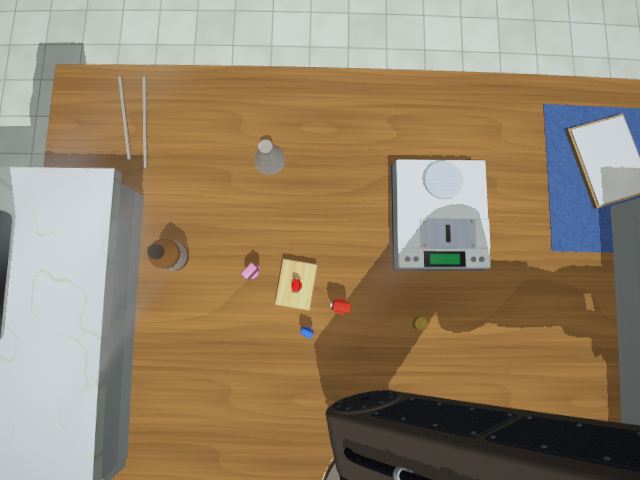

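View pics/scene.png

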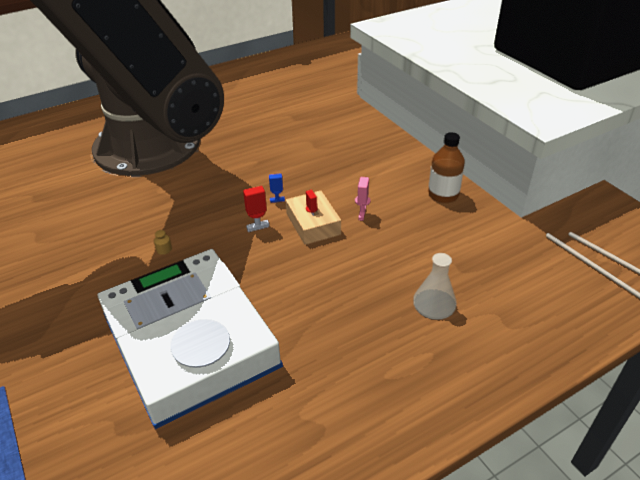

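The top view shows the block at (296,284) with a red toggle in it. The larger red toggle is at (341,307), blue at (307,332) and pink at (251,271). The balance slot is at (448,233), with the pan behind it. The toggle meant is the one in the block at (296,284), because it is red and the smaller of the two reds. I'll measure now and confirm with a crop.

```bash
cat > h.py <<'E'
import numpy as np,cv2
from scipy.spatial.transform import Rotation as R
def cast(px,m,z,T=None):
    """pixels -> world points on plane z. T: cam->world (default from extrinsics)"""
    K=np.array([[m['fx'],0,m['cx']],[0,m['fy'],m['cy']],[0,0,1.]])
    n=cv2.undistortPoints(np.float64(px).reshape(-1,1,2),K,np.array(m['distortion'])).reshape(-1,2)
    if T is None:T=np.linalg.inv(m['extrinsics'])
    d=np.c_[n,np.ones(len(n))]@T[:3,:3].T;o=T[:3,3]
    return o+d*((z-o[2])/d[:,2])[:,None]
def wristT(s,m):
    T=np.eye(4);q=s['orientation'];T[:3,:3]=R.from_quat([q[1],q[2],q[3],q[0]]).as_matrix();T[:3,3]=s['eef_pos']
    return T@m['mount']
def blobs(mask,amin=30):
    c,_=cv2.findContours(mask.astype(np.uint8),cv2.RETR_EXTERNAL,cv2.CHAIN_APPROX_NONE)
    return [k for k in c if cv2.contourArea(k)>=amin]
def rect(P):
    (c,(w,h),a)=cv2.minAreaRect(np.float32(P[:,:2]*1000))
    if w<h:w,h,a=h,w,a+90
    return np.round(np.array(c)/1000,4),round(w,1),round(h,1),round(a%180,1)
E
python3 - <<'E'
import pickle,cv2,numpy as np
from h import *
d=pickle.load(open("d.pkl","rb"))
p,z,m=d['top'];hsv=cv2.cvtColor(p,cv2.COLOR_RGB2HSV)
red=((hsv[...,0]<6)|(hsv[...,0]>174))&(hsv[...,1]>190)&(hsv[...,2]>90)
for k in blobs(red,20):print('red',k.mean((0,1)),cv2.contourArea(k),rect(cast(k[:,0],m,.073)))
blk=np.zeros(red.shape,bool);sub=np.s_[250:320,265:325]
blk[sub]=((hsv[...,1]<135)&(hsv[...,2]>150))[sub]
for k in blobs(blk,200):print('block',k.mean((0,1)),rect(cast(k[:,0],m,.036)))
sl=np.zeros(red.shape,bool);sub=np.s_[218:247,425:472]
sl[sub]=(p.max(2)<70)[sub]
for k in blobs(sl,10):print('slot',k.mean((0,1)),rect(cast(k[:,0],m,.072)))
w=np.zeros(red.shape,bool);sub=np.s_[150:275,385:500]
w[sub]=((hsv[...,1]<40)&(hsv[...,2]>170))[sub]
for k in blobs(w,500):print('bal',cv2.contourArea(k),rect(cast(k[:,0],m,.070)))
pc=cast([[443,180],[448,233]],m,.078);print(pc)
ps=d['scene'][0]
cv2.imwrite('pics/c.png',np.hstack([cv2.resize(p[255:345,240:360],(400,300),interpolation=2),cv2.resize(ps[165:255,240:360],(400,300),interpolation=2)])[...,::-1])
cv2.imwrite('pics/c2.png',np.hstack([cv2.resize(p[210:275,390:495],(400,248),interpolation=2)])[...,::-1])
E
```

```text
red [340.34666667 306.62666667] 96.5 (array([0.4112, 0.0916]), 35.5, 26.8, 91.1)
red [295.93548387 284.74193548] 71.5 (array([0.4529, 0.1865]), 22.9, 18.9, 1.2)
block [295.98101266 284.48734177] (array([0.454 , 0.1891]), 102.3, 77.8, 171.4)
slot [447.52777778 233.        ] (array([ 0.5688, -0.1341]), 34.7, 6.5, 178.9)
bal 8696.0 (array([ 0.6143, -0.125 ]), 233.9, 199.6, 1.4)
[[ 0.68363245 -0.12480724  0.078     ]
 [ 0.56791698 -0.13337861  0.078     ]]
```

View pics/c.png

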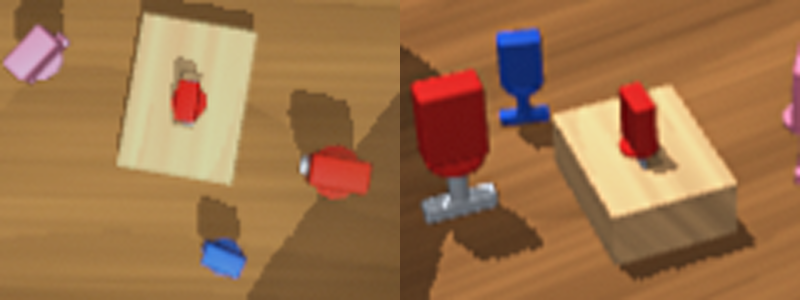

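The crop confirms it: the small red toggle stands in the block at (296,284), and the bigger red one with the steel bar stands loose on the bench. I'll set out by a curved way round, to keep within reach.

Call:
step_arm:
  steps:
    - {"tx":0.042,"ty":-0.02}
    - {"tx":0.042,"ty":-0.02}
    - {"tx":0.042,"ty":-0.02}
    - {"tx":0.042,"ty":-0.02}
    - {"tx":0.042,"ty":-0.02}
  gripper: 0.06
  squeeze: 80

```text
invalid input
```

Call:
step_arm:
  steps:
    - {"tx":0.042,"ty":-0.02}
    - {"tx":0.042,"ty":-0.02}
    - {"tx":0.042,"ty":-0.02}
    - {"tx":0.042,"ty":-0.02}
    - {"spin":6.8}

```text
invalid input
```

Call:
step_arm:
  steps:
    - {"spin":6.8}
    - {"spin":6.8}
    - {"spin":6.8}
    - {"ty":-0.045}
    - {"ty":-0.045}

```text
invalid input
```

Call:
step_arm:
  steps:
    - {"tx":0.042,"ty":-0.02,"tz":0,"spin":0}
    - {"tx":0.042,"ty":-0.02,"tz":0,"spin":0}
    - {"tx":0.042,"ty":-0.02,"tz":0,"spin":0}
    - {"tx":0.042,"ty":-0.02,"tz":0,"spin":0}
    - {"tx":0.042,"ty":-0.02,"tz":0,"spin":0}
  gripper: 0.06
  squeeze: 80

```text
t: 0.6
eef_pos: [0.3676, -0.429, 0.2311]
orientation: [-0.0, 0.987, 0.162, -0.0]
ft_force: [0.2, -0.8, -0.2]
finger_gap: 0.701
grasp_force: 0.0
```

Call:
step_arm:
  steps:
    - {"tx":0.042,"ty":-0.02,"tz":0,"spin":0}
    - {"tx":0.042,"ty":-0.02,"tz":0,"spin":0}
    - {"tx":0.042,"ty":-0.02,"tz":0,"spin":0}
    - {"tx":0.042,"ty":-0.02,"tz":0,"spin":0}
    - {"tx":0,"ty":0,"tz":0,"spin":6.8}

```text
t: 1.1
eef_pos: [0.5032, -0.2974, 0.231]
orientation: [-0.0, 0.994, 0.105, 0.0]
ft_force: [-0.6, -0.2, -0.6]
finger_gap: 0.705
grasp_force: 0.0
```

Call:
step_arm:
  steps:
    - {"tx":0,"ty":0,"tz":0,"spin":6.8}
    - {"tx":0,"ty":0,"tz":0,"spin":6.8}
    - {"tx":0,"ty":0,"tz":0,"spin":6.8}
    - {"tx":0,"ty":-0.045,"tz":0,"spin":0}
    - {"tx":0,"ty":-0.045,"tz":0,"spin":0}

```text
t: 1.6
eef_pos: [0.5134, -0.2117, 0.2307]
orientation: [-0.0, 0.997, -0.076, -0.0]
ft_force: [1.1, 0.7, 0.5]
finger_gap: 0.704
grasp_force: 0.0
```

Call:
step_arm:
  steps:
    - {"tx":0,"ty":-0.045,"tz":0,"spin":0}
    - {"tx":0,"ty":-0.045,"tz":0,"spin":0}
    - {"tx":0,"ty":-0.045,"tz":0,"spin":0}
    - {"tx":0,"ty":-0.045,"tz":0,"spin":0}
    - {"tx":0,"ty":-0.045,"tz":0,"spin":0}

```text
t: 2.1
eef_pos: [0.5472, 0.0122, 0.2312]
orientation: [0.0, 0.997, -0.075, -0.0]
ft_force: [0.8, 0.8, 0.7]
finger_gap: 0.705
grasp_force: 0.0
```

Call:
step_arm:
  steps:
    - {"tx":-0.0237,"ty":-0.0322,"tz":0.01,"spin":0}
    - {"tx":-0.0237,"ty":-0.0322,"tz":0.01,"spin":0}
    - {"tx":-0.0237,"ty":-0.0322,"tz":0.01,"spin":0}
    - {"tx":-0.0237,"ty":-0.0322,"tz":0.01,"spin":0}
    - {"tx":-0.0237,"ty":-0.0322,"tz":0.01,"spin":0}

```text
t: 2.6
eef_pos: [0.4531, 0.1885, 0.1808]
orientation: [0.0, 0.997, -0.075, -0.0]
ft_force: [1.8, 0.6, 0.1]
finger_gap: 0.703
grasp_force: 0.0
```

Run:
```python
from workcell import r, viewer
from h import *
s=r.read_state();p,z=viewer.capture("wrist");m=viewer.camera_model("wrist");T=wristT(s,m)
print(s['eef_pos'],s['orientation'])
cv2.imwrite("pics/w1.png",p[...,::-1])
hsv=cv2.cvtColor(p,cv2.COLOR_RGB2HSV)
red=((hsv[...,0]<6)|(hsv[...,0]>174))&(hsv[...,1]>190)&(hsv[...,2]>90)
for k in blobs(red,100):print('red',k.mean((0,1)),cv2.contourArea(k),rect(cast(k[:,0],m,.073,T)))
blk=(hsv[...,1]<135)&(hsv[...,2]>150)&(hsv[...,0]>10)&(hsv[...,0]<35)
for k in blobs(blk,3000):print('block',k.mean((0,1)),rect(cast(k[:,0],m,.036,T)))
```

```text
[0.45314746 0.18848225 0.18079441] [ 6.98180998e-05  9.97185003e-01 -7.49803765e-02 -9.44314050e-05]
red [464.14210526 278.39473684] 3016.0 (array([0.4069, 0.0936]), 61.5, 37.2, 43.1)
red [322.29565217 237.77391304] 866.5 (array([0.4542, 0.1881]), 30.7, 19.1, 171.4)
block [320.69425287 223.08505747] (array([0.452 , 0.1892]), 100.5, 75.3, 171.4)
```

View pics/w1.png

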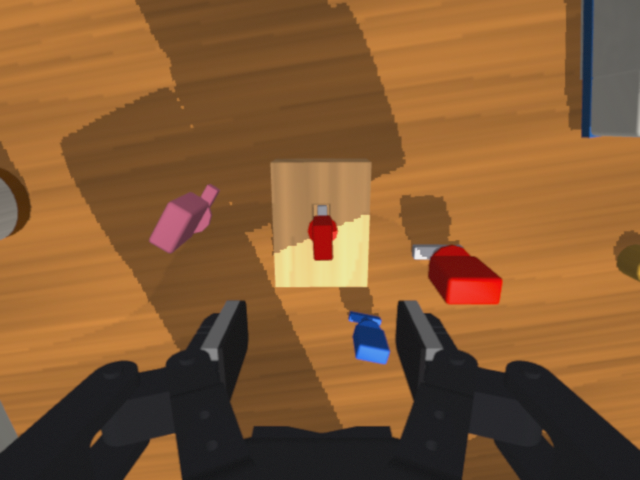

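The wrist view puts the block at (321,223) and the toggle at (322,238), directly below the tool and aligned. The look-alikes, red at (464,278) and blue at (370,340), are clear of the fingers' path.

Call:
step_arm:
  steps:
    - {"tx":0,"ty":0,"tz":0.03,"spin":0}
    - {"tx":0,"ty":0,"tz":0.03,"spin":0}
    - {"tx":0,"ty":0,"tz":0.03,"spin":0}
    - {"tx":0,"ty":0,"tz":0.03,"spin":0}
    - {"tx":0,"ty":0,"tz":0.017,"spin":0}
  gripper: 0.04

```text
t: 3.15
eef_pos: [0.4535, 0.187, 0.0422]
orientation: [0.0, 0.997, -0.075, -0.001]
ft_force: [-0.5, -0.3, -0.2]
finger_gap: 0.468
grasp_force: 0.0
```

Call:
step_arm:
  steps:
    - {"tx":0,"ty":0,"tz":0,"spin":0}
    - {"tx":0,"ty":0,"tz":0,"spin":0}
    - {"tx":0,"ty":0,"tz":0,"spin":0}
    - {"tx":0,"ty":0,"tz":0,"spin":0}
    - {"tx":0,"ty":0,"tz":0,"spin":0}
  gripper: 0

```text
t: 3.65
eef_pos: [0.4545, 0.1873, 0.045]
orientation: [-0.0, 0.997, -0.075, 0.001]
ft_force: [0.7, -0.7, -0.6]
finger_gap: 0.152
grasp_force: 78.2
```

Call:
step_arm:
  steps:
    - {"tx":0,"ty":0,"tz":-0.015,"spin":0}
    - {"tx":0,"ty":0,"tz":-0.03,"spin":0}
    - {"tx":0,"ty":0,"tz":-0.04,"spin":0}
    - {"tx":0,"ty":0,"tz":-0.04,"spin":0}
    - {"tx":0,"ty":0,"tz":-0.03,"spin":0}

```text
t: 4.15
eef_pos: [0.4543, 0.1873, 0.2021]
orientation: [-0.0, 0.997, -0.075, 0.001]
ft_force: [0.5, -0.0, -0.3]
finger_gap: 0.147
grasp_force: 78.2
```

Call:
step_arm:
  steps:
    - {"tx":0.0115,"ty":0.02,"tz":0,"spin":0}
    - {"tx":0.0115,"ty":0.0385,"tz":0,"spin":0}
    - {"tx":0.0115,"ty":0.0385,"tz":0,"spin":0}
    - {"tx":0.0115,"ty":0.0385,"tz":0,"spin":0}
    - {"tx":0.0115,"ty":0.0385,"tz":0,"spin":0}

```text
t: 4.65
eef_pos: [0.485, 0.0051, 0.1998]
orientation: [0.0, 0.997, -0.075, 0.0]
ft_force: [1.0, -0.4, -0.3]
finger_gap: 0.149
grasp_force: 78.4
```

Call:
step_arm:
  steps:
    - {"tx":0.0115,"ty":0.0385,"tz":0,"spin":0}
    - {"tx":0.0115,"ty":0.0385,"tz":0,"spin":0}
    - {"tx":0.0115,"ty":0.0385,"tz":0,"spin":0}
    - {"tx":0,"ty":0.0185,"tz":0,"spin":-5}
    - {"tx":0,"ty":0,"tz":0,"spin":-5}

```text
t: 5.15
eef_pos: [0.4989, -0.1334, 0.1995]
orientation: [0.0, 1.0, 0.013, 0.0]
ft_force: [-0.1, 0.8, -0.4]
finger_gap: 0.149
grasp_force: 78.5
```

Call:
step_arm:
  steps:
    - {"tx":0,"ty":0,"tz":0,"spin":0}
    - {"tx":0,"ty":0,"tz":0,"spin":0}
    - {"tx":0,"ty":0,"tz":0,"spin":0}
    - {"tx":0,"ty":0,"tz":0,"spin":0}
    - {"tx":0,"ty":0,"tz":0,"spin":0}

```text
t: 5.65
eef_pos: [0.4992, -0.1307, 0.1994]
orientation: [0.0, 1.0, 0.012, 0.0]
ft_force: [0.0, -0.0, -0.3]
finger_gap: 0.149
grasp_force: 78.5
```

Run:
```python
from workcell import r, viewer
from h import *
import pickle
s=r.read_state();p,z=viewer.capture("wrist");m=viewer.camera_model("wrist");T=wristT(s,m)
pickle.dump((s,p,z,m,T),open("w2.pkl","wb"))
print(s['eef_pos'],s['orientation'],s['joint_pos'])
cv2.imwrite("pics/w2.png",p[...,::-1])
```

```text
[ 0.49923271 -0.13068332  0.19935443] [6.82755538e-05 9.99924234e-01 1.23093082e-02 5.93296512e-05] [-3.84033293e-01  3.75867402e-01  1.86145754e+00 -1.01998011e-04
  9.04105539e-01  1.16220686e+00]
```

View pics/w2.png

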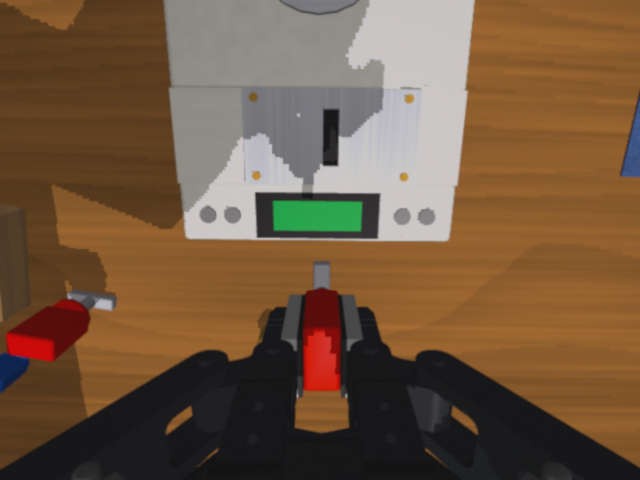

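The wrist view shows the dark slot at (331,137) in the lock plate, the display at (317,215), and the held toggle with its bar end at (321,270). Next I'll measure the slot and the bar.

Run:
```python
from h import *
import pickle
s,p,z,m,T=pickle.load(open("w2.pkl","rb"))
g=p.max(2);sl=np.zeros(g.shape,bool);sl[100:172,315:350]=g[100:172,315:350]<60
for k in blobs(sl,50):
    print(cv2.boundingRect(k),rect(cast(k[:,0],m,.072,T)), rect(cast(k[:,0],m,.070,T)))
hsv=cv2.cvtColor(p,cv2.COLOR_RGB2HSV)
gr=(hsv[...,0]>45)&(hsv[...,0]<75)&(hsv[...,1]>150)
for k in blobs(gr,500): print('disp',rect(cast(k[:,0],m,.071,T)))
sc=(hsv[...,0]>10)&(hsv[...,0]<30)&(hsv[...,1]>120);sc[:80]=0;sc[190:]=0;sc[:,:235]=0;sc[:,425:]=0
c=np.array([k.mean((0,1)) for k in blobs(sc,8)]);print(c,cast(c,m,.072,T))
# toggle bar: grey tip, at height ~ TCP-.033+.007
zb=s['eef_pos'][2]-.0335+.007
print('bar tip',cast([[314,263],[329,263],[321.5,263]],m,zb,T))
```

```text
(323, 110, 16, 55) (array([ 0.5664, -0.1348]), 36.0, 9.6, 179.8) (array([ 0.5664, -0.1348]), 36.3, 9.7, 179.8)
disp (array([ 0.5112, -0.1268]), 64.1, 21.6, 91.4)
[[403.73684211 176.84210526]
 [255.94444444 175.33333333]
 [409.          98.15      ]
 [252.80952381  96.66666667]] [[ 0.54097265 -0.18743575  0.072     ]
 [ 0.53943381 -0.08322606  0.072     ]
 [ 0.59322958 -0.18651885  0.072     ]
 [ 0.59154049 -0.08233822  0.072     ]]
bar tip [[ 0.51144518 -0.12655761  0.17285443]
 [ 0.51162024 -0.13363819  0.17285443]
 [ 0.5115328  -0.1300979   0.17285443]]
```

Run:
```python
from h import *
import pickle
s,p,z,m,T=pickle.load(open("w2.pkl","rb"))
e=s['eef_pos']
b=p[260:400,322].astype(int);print([(260+i,tuple(b[i])) for i in range(0,140,1) if i and abs(b[i]-b[i-1]).max()>25])
print(T[:3,3])
zt=e[2]-.035+.063
for row in (332,333,334,386,388,390):print(row,(cast([[322,row]],m,zt,T)-e).round(4))
for row in (262,290): print(row,(cast([[321.5,row]],m,e[2]-.035+.007,T)-e).round(4))
```

```text
[(261, (np.int64(93), np.int64(78), np.int64(73))), (287, (np.int64(82), np.int64(70), np.int64(72))), (288, (np.int64(86), np.int64(34), np.int64(35)))]
[ 0.57275753 -0.12854454  0.34191917]
332 [[0.0072 0.0003 0.028 ]]
333 [[0.0068 0.0003 0.028 ]]
334 [[0.0064 0.0003 0.028 ]]
386 [[-0.0146 -0.0002  0.028 ]]
388 [[-0.0155 -0.0003  0.028 ]]
390 [[-0.0163 -0.0003  0.028 ]]
262 [[ 0.0123  0.0006 -0.028 ]]
290 [[-0.0022  0.0002 -0.028 ]]
```

Call:
step_arm:
  steps:
    - {"tx":0.02,"ty":0.002,"tz":0,"spin":0}
    - {"tx":0.03,"ty":0.002,"tz":0,"spin":0}
    - {"tx":0.02,"ty":0.002,"tz":0.02,"spin":0}
    - {"tx":0,"ty":0,"tz":0.03,"spin":0}
    - {"tx":0,"ty":0,"tz":0.03,"spin":0}

```text
t: 6.2
eef_pos: [0.5698, -0.1351, 0.1183]
orientation: [0.0, 1.0, 0.012, 0.0]
ft_force: [-0.5, 0.5, -0.8]
finger_gap: 0.153
grasp_force: 78.5
```

Call:
step_arm:
  steps:
    - {"tx":0,"ty":0,"tz":0,"spin":0}
    - {"tx":0,"ty":0,"tz":0,"spin":0}
    - {"tx":0,"ty":0,"tz":0,"spin":0}
    - {"tx":0,"ty":0,"tz":0,"spin":0}
    - {"tx":0,"ty":0,"tz":0,"spin":0}

```text
t: 6.7
eef_pos: [0.5696, -0.1355, 0.1205]
orientation: [0.0, 1.0, 0.012, 0.001]
ft_force: [-0.4, 0.0, -0.6]
finger_gap: 0.151
grasp_force: 78.5
```

Run:
```python
from workcell import r, viewer
from h import *
import pickle
s=r.read_state();p,z=viewer.capture("wrist");m=viewer.camera_model("wrist");T=wristT(s,m)
pickle.dump((s,p,z,m,T),open("w3.pkl","wb"))
print(s['eef_pos'],s['ft_force'])
cv2.imwrite("pics/w3.png",cv2.resize(p[180:360,200:440],(800,600))[...,::-1])
```

```text
[ 0.56963294 -0.13545514  0.12046278] [-0.42859972  0.04558435 -0.63256093]
```

View pics/w3.png

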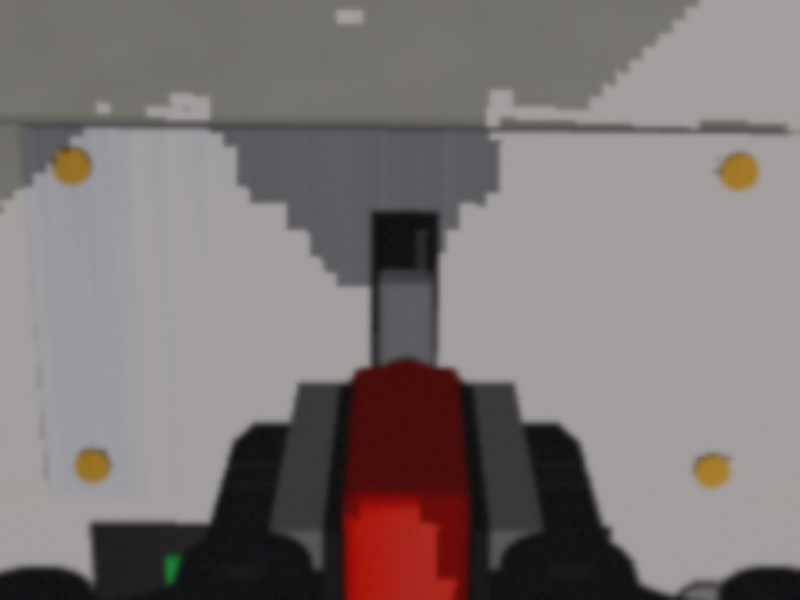

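The crop shows the slot spanning columns 372–438 and the bar 378–433, centred across the slot. The slot's far end is at row 212 and the bar tip is at about row 268.

Run:
```python
from h import *
import pickle
s,p,z,m,T=pickle.load(open("w3.pkl","rb"))
g=p[225:300].astype(int)
print([(225+i,g[i,321].tolist()) for i in range(12,45,1)])
e=s['eef_pos'];print('slot',cast([[321,243.5]],m,.072,T)-[.019,0,0])
for row in(260.4,262):print('bar',cast([[321,row]],m,e[2]-.028,T)-[.015,0,0])
```

```text
[(237, [89, 89, 93]), (238, [90, 89, 93]), (239, [89, 89, 93]), (240, [88, 88, 93]), (241, [89, 88, 92]), (242, [81, 81, 85]), (243, [52, 52, 55]), (244, [25, 24, 25]), (245, [16, 13, 15]), (246, [20, 16, 19]), (247, [18, 18, 19]), (248, [16, 18, 19]), (249, [17, 17, 18]), (250, [17, 17, 19]), (251, [15, 16, 17]), (252, [17, 15, 17]), (253, [19, 20, 19]), (254, [19, 19, 19]), (255, [18, 19, 17]), (256, [18, 17, 19]), (257, [18, 16, 19]), (258, [17, 16, 15]), (259, [18, 16, 18]), (260, [34, 33, 35]), (261, [54, 54, 56]), (262, [61, 61, 62]), (263, [63, 63, 66]), (264, [70, 69, 73]), (265, [85, 85, 89]), (266, [92, 91, 95]), (267, [93, 92, 96]), (268, [92, 92, 96]), (269, [93, 92, 97])]
slot [[ 0.56591794 -0.13456818  0.072     ]]
bar [[ 0.56773396 -0.13463033  0.09246278]]
bar [[ 0.56692726 -0.13464996  0.09246278]]
```

Call:
step_arm:
  steps:
    - {"tx":0,"ty":0,"tz":0.004,"spin":0}
    - {"tx":0,"ty":0,"tz":0.004,"spin":0}
    - {"tx":0,"ty":0,"tz":0.003,"spin":0}
    - {"tx":0,"ty":0,"tz":0.002,"spin":0}
    - {"tx":0,"ty":0,"tz":0.002,"spin":0}

```text
t: 7.25
eef_pos: [0.5692, -0.1353, 0.1039]
orientation: [-0.0, 1.0, 0.012, -0.0]
ft_force: [-0.2, -0.2, -0.4]
finger_gap: 0.149
grasp_force: 78.5
```

Call:
step_arm:
  steps:
    - {"tx":0,"ty":0,"tz":0.001,"spin":0}
    - {"tx":0,"ty":0,"tz":0.001,"spin":0}
    - {"tx":0,"ty":0,"tz":0.001,"spin":0}
    - {"tx":0,"ty":0,"tz":0.001,"spin":0}
    - {"tx":0,"ty":0,"tz":0,"spin":0}

```text
t: 7.75
eef_pos: [0.5693, -0.1353, 0.1002]
orientation: [0.0, 1.0, 0.012, -0.0]
ft_force: [1.0, 0.2, -1.4]
finger_gap: 0.153
grasp_force: 78.5
```

Call:
step_arm:
  steps:
    - {"tx":0,"ty":0,"tz":0.001,"spin":0}
    - {"tx":0,"ty":0,"tz":0.001,"spin":0}
    - {"tx":0,"ty":0,"tz":0.001,"spin":0}
    - {"tx":0,"ty":0,"tz":0.001,"spin":0}
    - {"tx":0,"ty":0,"tz":0,"spin":0}

```text
t: 8.25
eef_pos: [0.5694, -0.1354, 0.0964]
orientation: [0.0, 1.0, 0.012, 0.0]
ft_force: [-1.2, 0.4, 4.7]
finger_gap: 0.154
grasp_force: 79.0
```

Call:
step_arm:
  steps:
    - {"tx":0,"ty":0,"tz":0.0015,"spin":0}
    - {"tx":0,"ty":0,"tz":0.0015,"spin":0}
    - {"tx":0,"ty":0,"tz":0.0015,"spin":0}
    - {"tx":0,"ty":0,"tz":0.0015,"spin":0}
    - {"tx":0,"ty":0,"tz":0,"spin":0}

```text
t: 8.75
eef_pos: [0.5694, -0.1354, 0.0904]
orientation: [0.0, 1.0, 0.012, 0.0]
ft_force: [-0.6, -0.1, 7.1]
finger_gap: 0.148
grasp_force: 79.5
```

Call:
step_arm:
  steps:
    - {"tx":0,"ty":0,"tz":0.0015,"spin":0}
    - {"tx":0,"ty":0,"tz":0.0015,"spin":0}
    - {"tx":0,"ty":0,"tz":0.001,"spin":0}
    - {"tx":0,"ty":0,"tz":0,"spin":0}
    - {"tx":0,"ty":0,"tz":0,"spin":0}

```text
t: 9.25
eef_pos: [0.5695, -0.1354, 0.0867]
orientation: [0.0, 1.0, 0.012, 0.0]
ft_force: [-1.8, 1.0, 9.7]
finger_gap: 0.148
grasp_force: 79.8
```

Call:
step_arm:
  steps:
    - {"tx":0,"ty":-0.0005,"tz":0,"spin":-8.5}
    - {"tx":0,"ty":-0.0005,"tz":0,"spin":-8.5}
    - {"tx":0,"ty":-0.0005,"tz":0,"spin":-8.5}
    - {"tx":0,"ty":0,"tz":0,"spin":0}
    - {"tx":0,"ty":0,"tz":0,"spin":0}

```text
t: 9.75
eef_pos: [0.5695, -0.1341, 0.0868]
orientation: [0.001, 0.973, 0.233, 0.001]
ft_force: [0.5, -0.0, 9.5]
finger_gap: 0.145
grasp_force: 79.9
```

Call:
step_arm:
  steps:
    - {"tx":0,"ty":-0.0005,"tz":0,"spin":-8.5}
    - {"tx":0,"ty":-0.0005,"tz":0,"spin":-8.5}
    - {"tx":0,"ty":-0.0005,"tz":0,"spin":-8.5}
    - {"tx":0,"ty":-0.0005,"tz":0,"spin":-8.5}
    - {"tx":0,"ty":0,"tz":0,"spin":0}

```text
t: 10.25
eef_pos: [0.5683, -0.1326, 0.0868]
orientation: [0.001, 0.861, 0.509, 0.0]
ft_force: [-0.5, 0.5, 9.1]
finger_gap: 0.15
grasp_force: 79.9
```

Call:
step_arm:
  steps:
    - {"tx":0,"ty":-0.0005,"tz":0,"spin":-8.5}
    - {"tx":0,"ty":-0.0005,"tz":0,"spin":-8.5}
    - {"tx":0,"ty":-0.0005,"tz":0,"spin":-8.5}
    - {"tx":0,"ty":-0.0003,"tz":0,"spin":-5}
    - {"tx":0,"ty":0,"tz":0,"spin":0}

```text
t: 10.75
eef_pos: [0.5666, -0.1321, 0.0869]
orientation: [0.001, 0.697, 0.717, 0.0]
ft_force: [-1.2, 0.0, 8.5]
finger_gap: 0.148
grasp_force: 79.9
```

Call:
step_arm:
  steps:
    - {"tx":0,"ty":0,"tz":0,"spin":0}
    - {"tx":0,"ty":0,"tz":0,"spin":0}
    - {"tx":0,"ty":0,"tz":0,"spin":0}
    - {"tx":0,"ty":0,"tz":0,"spin":0}
    - {"tx":0,"ty":0,"tz":0,"spin":0}

```text
t: 11.25
eef_pos: [0.5666, -0.132, 0.0868]
orientation: [0.001, 0.698, 0.716, 0.0]
ft_force: [-0.2, -0.1, 8.9]
finger_gap: 0.148
grasp_force: 79.9
```

Call:
step_arm:
  steps:
    - {"tx":0,"ty":0,"tz":-0.0015,"spin":0}
    - {"tx":0,"ty":0,"tz":-0.0015,"spin":0}
    - {"tx":0,"ty":0,"tz":-0.001,"spin":0}
    - {"tx":0,"ty":0,"tz":-0.001,"spin":0}
    - {"tx":0,"ty":0,"tz":0,"spin":0}

```text
t: 11.75
eef_pos: [0.5667, -0.1321, 0.0918]
orientation: [0.001, 0.698, 0.716, 0.0]
ft_force: [0.3, 0.2, 5.4]
finger_gap: 0.153
grasp_force: 79.7
```

Call:
step_arm:
  steps:
    - {"tx":0,"ty":0,"tz":-0.001,"spin":0}
    - {"tx":0,"ty":0,"tz":-0.001,"spin":0}
    - {"tx":0,"ty":0,"tz":0,"spin":0}
    - {"tx":0,"ty":0,"tz":0,"spin":0}
    - {"tx":0,"ty":0,"tz":0,"spin":0}

```text
t: 12.25
eef_pos: [0.5666, -0.1321, 0.0936]
orientation: [0.001, 0.698, 0.716, 0.0]
ft_force: [0.5, -0.7, 5.7]
finger_gap: 0.147
grasp_force: 79.5
```

Call:
step_arm:
  steps:
    - {"tx":0,"ty":0,"tz":-0.0007,"spin":0}
    - {"tx":0,"ty":0,"tz":-0.0005,"spin":0}
    - {"tx":0,"ty":0,"tz":0,"spin":0}
    - {"tx":0,"ty":0,"tz":0,"spin":0}
    - {"tx":0,"ty":0,"tz":0,"spin":0}

```text
t: 12.75
eef_pos: [0.5665, -0.132, 0.0944]
orientation: [0.001, 0.698, 0.716, 0.0]
ft_force: [5.7, -0.9, -2.4]
finger_gap: 0.147
grasp_force: 78.4
```

The force fell from +5.7 to −2.4 N, so the bar has met its seat. I'll release it now.

Call:
step_arm:
  steps:
    - {"tx":0,"ty":0,"tz":0,"spin":0}
    - {"tx":0,"ty":0,"tz":0,"spin":0}
    - {"tx":0,"ty":0,"tz":0,"spin":0}
    - {"tx":0,"ty":0,"tz":0,"spin":0}
    - {"tx":0,"ty":0,"tz":0,"spin":0}
  gripper: 0.035

```text
t: 13.25
eef_pos: [0.5659, -0.1317, 0.0945]
orientation: [-0.0, 0.698, 0.716, -0.0]
ft_force: [0.7, 0.4, 1.2]
finger_gap: 0.408
grasp_force: 0.0
```

Call:
step_arm:
  steps:
    - {"tx":0,"ty":0,"tz":-0.01,"spin":0}
    - {"tx":0,"ty":0,"tz":-0.02,"spin":0}
    - {"tx":0,"ty":0,"tz":-0.03,"spin":0}
    - {"tx":0,"ty":0,"tz":-0.03,"spin":0}
    - {"tx":0,"ty":0,"tz":-0.03,"spin":0}

```text
t: 13.75
eef_pos: [0.5659, -0.1317, 0.2165]
orientation: [0.0, 0.698, 0.716, 0.0]
ft_force: [-0.5, 0.4, 0.2]
finger_gap: 0.413
grasp_force: 0.0
```

Call:
step_arm:
  steps:
    - {"tx":0,"ty":0.03,"tz":-0.02,"spin":0}
    - {"tx":0,"ty":0,"tz":0,"spin":0}
    - {"tx":0,"ty":0,"tz":0,"spin":0}
    - {"tx":0,"ty":0,"tz":0,"spin":0}
    - {"tx":0,"ty":0,"tz":0,"spin":0}

```text
t: 14.25
eef_pos: [0.5952, -0.131, 0.2337]
orientation: [-0.001, 0.698, 0.716, -0.0]
ft_force: [0.2, 0.2, -0.0]
finger_gap: 0.409
grasp_force: 0.0
```

Run:
```python
from workcell import r, viewer
from h import *
s=r.read_state();p,z=viewer.capture("wrist");m=viewer.camera_model("wrist");T=wristT(s,m)
a,za=viewer.capture("scene")
print(s['eef_pos'])
hsv=cv2.cvtColor(p,cv2.COLOR_RGB2HSV)
red=((hsv[...,0]<6)|(hsv[...,0]>174))&(hsv[...,1]>190)&(hsv[...,2]>90)
for k in blobs(red,100):
    print(rect(cast(k[:,0],m,.123,T)),k.mean((0,1)))
    mm=np.zeros(red.shape,np.uint8);cv2.drawContours(mm,[k],-1,1,-1);v,u=np.nonzero((mm>0)&(z>0))
    n=np.c_[(u-m['cx'])/m['fx'],(v-m['cy'])/m['fy'],np.ones(len(u))]*z[v,u][:,None]
    P=n@T[:3,:3].T+T[:3,3];print('top z',np.percentile(P[:,2],[50,90,98]))
cv2.imwrite("pics/f.png",np.hstack([cv2.resize(p,(400,300)),cv2.resize(a[215:365,80:280],(400,300))])[...,::-1])
```

```text
[ 0.59523691 -0.1309644   0.2337195 ]
(array([ 0.5659, -0.1332]), 24.9, 13.8, 92.6) [280.92857143 242.14285714]
top z [0.12277766 0.12373116 0.12422853]
```

View pics/f.png

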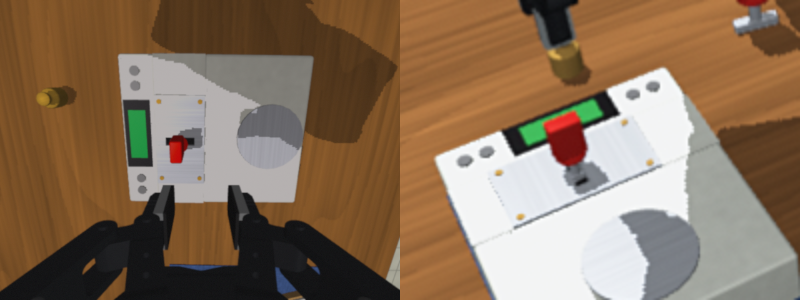

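The toggle stands upright at (178,150) in the wrist view, turned square to the slot. Its top is at 123 mm, which matches the seated height (72 − 12 + 63), and the gripper is clear.

```bash
python3 -c "
from workcell import order
print(order.hand_in())"
```

```text
the job is handed in; nothing more can be done
None
```

The red toggle is locked in the balance: seated, turned square to the slot and released, with the pan and bystanders untouched. I handed the job in at about 14 s on the robot's clock; hand-in returned no verdict.

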